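# Change over the twin-slide parts loader

## Task

Change the parts loader over from the gear to the bearing: first push the tray that carries the gear fully home, then hook a fingertip behind the front lip of the tray that carries the bearing and draw it out to its stop, leaving the gear's tray home. Both parts stay lying in their nests: do not touch them, do not pinch a tray's lip between the fingers, and do not shift the other things standing around the loader.

Things in the scene. Friction and masses are not known exactly. Their poses are not given: they have to be found in the camera images.
- loader: twin-slide parts loader, fixed: aluminium base 125 x 196 mm with two blue trays side by side (left = +y, right = -y of its frame) and a clear flat guard over its rear (x 10 to 80 mm, top 58.5 mm above the bench). Origin on the bench plane, base from x = -45 (front) to 80 mm (rear); +x to the rear, z up; trays slide out along -x, towards the robot; their middles are at y = +-45 mm.
- bearing: ball bearing, ring 52 mm across, 15 mm thick, with a dark red seal, loose and lying flat in the nest of one tray, up to 37 mm above the bench. Origin at the centre of its underside.
- spur_gear: grey toothed gear, 49 mm across, 21 mm tall with hub, loose and lying flat in the nest of the other tray. Origin at the centre of its underside.
- left_tray (a joint): how far the left tray (72 x 128 mm) is drawn out, m: 0 = fully home at its rear stop, 0.10 = fully out at its front stop. Slides with about 1.5 N of friction plus light damping, no spring; stays where it is left.
- left_lip_front: orange front plate (6 mm) of the left tray's upright lip; the lip is 72 mm wide, 12 mm thick with its back plate, and stands from 15 to 55.5 mm above the bench. Origin at the centre of the front face, 34.5 mm above the bench, axes as the loader's; pushed along +x it sends the tray home. Tray home: at x = -62 mm of the loader.
- left_lip_back: steel back plate (6 mm) of the left tray's lip. Origin where the plates meet, 34.5 mm above the bench, axes as the loader's; hooking face 6 mm behind it (+x; at x = -50 mm of the loader when home). Behind that an open pocket 50 mm long in x, 64 mm wide, floor 22 mm and side walls 32 mm above the bench, up to a partition 42 mm above the bench; then the nest.
- left_nest (a point): centre of the nest of the left tray (on top of its three black pads, 22 mm above the bench), behind the partition, where a part's underside rests; moves with the tray.
- right_tray (a joint): how far the right tray (72 x 128 mm) is drawn out, m: 0 = fully home at its rear stop, 0.10 = fully out at its front stop. Slides with about 1.5 N of friction plus light damping, no spring; stays where it is left.
- right_lip_front: orange front plate (6 mm) of the right tray's upright lip; the lip is 72 mm wide, 12 mm thick with its back plate, and stands from 15 to 55.5 mm above the bench. Origin at the centre of the front face, 34.5 mm above the bench, axes as the loader's; pushed along +x it sends the tray home. Tray home: at x = -62 mm of the loader.
- right_lip_back: steel back plate (6 mm) of the right tray's lip. Origin where the plates meet, 34.5 mm above the bench, axes as the loader's; hooking face 6 mm behind it (+x; at x = -50 mm of the loader when home). Behind that an open pocket 50 mm long in x, 64 mm wide, floor 22 mm and side walls 32 mm above the bench, up to a partition 42 mm above the bench; then the nest.
- right_nest (a point): centre of the nest of the right tray (on top of its three black pads, 22 mm above the bench), behind the partition, where a part's underside rests; moves with the tray.
- wood_block: bare wooden block, 65 x 110 x 38 mm, lying beside the loader on its left (another lies by the back wall). Bystander.
- tape_measure: yellow and black tape measure, 34 x 72 x 63 mm, standing to the right of the loader. Bystander.
- screwdriver: red and yellow insulated screwdriver, 235 mm long, 33 mm thick, lying to the left. Bystander.
- disc_box: grey box with a yellow patch on its top, 72 x 92 x 36 mm, lying to the right. Bystander.
Mind the look-alikes: they are no part of the job. Leave any orange or purple look-alike of the bearing alone.

How it is judged:
By the outcome, as a careful person would: the job done as asked, in the order asked, and still so for the second after the job is handed in, with the robot touching nothing.
It also fails if it takes over 42 s, if anything falls off the work surface, if the arm or the gripper's body presses on something with over 40 N, if the wrist force passes 120 N, or if a joint passes its speed limit or range.

## Robot

A 7-joint arm with a two-finger parallel gripper is mounted at the origin on a cart in front of the work surface, level with it; the furniture and walls round the work are solid. World frame = base frame: x ahead of the robot, y to its left, z up, the work surface at z = 0. Lengths are in m, angles in rad, forces in N, time in s.
With the tool pointing down it reaches from about 0.35 to 0.9 m from the base axis. Payload 8.1 kg.
Tool frame: the origin (TCP) lies midway between the tips of the shut fingers; the grasp point (between the pads) lies 19 mm behind it; z points along the fingers, y is the line along which they close (so a half turn about z gives the same grasp; the last joint's range is limited). The gripper opens to 92 mm and grips with 3 to 60 N. Pads are 19 mm wide; open, the fingers measure 130 mm over their backs; the gripper's body (75 mm by 190 mm) begins 47 mm behind the grasp point.
Start: joints at [1.015, 0.434, 0.025, 1.573, -0.012, 1.134, -0.075], TCP at [0.273, -0.562, 0.188] pointing down, gripper open.
Joint ranges: [-2.62, 2.62], [-0.44, 2.09], [-1.27, 1.32], [0.08, 2.57], [-1.32, 4.46], [0.12, 2], [-2.74, 2.74]. Speed limits (rad/s): [2.22, 2.22, 3.01, 3.01, 3.14, 3.14, 3.14].

## Interface

Orientations are given as a unit quaternion [x, y, z, w].
In Python, from cell import state, capture, job_done gives the robot as it stands. The module is installed in compiled form; this text tells all that it offers.
- The arm moves only by the tool servo_tool, never from a script. Its argument "motion" is a list that holds one entry, the list of rows, each a list of 5 numbers: the opening, from 0 (shut) to 1 (fully open), then the shift along the tool's x, y, z in cm, then the turn about the tool's z in degrees. A call has 1 to 20 rows; each row is the pose to reach, as a shift and turn from the pose commanded when the call began, along the tool's axes at that moment; what a row does not reach only later rows make up. A row lasts 1/8 s, in which the tool goes at most 62.5 mm and 10.7 degrees, less where a joint would pass 70% of its speed; a pose out of reach is approached as far as the arm can. A call with a gripper value outside its range is refused whole. The fingers move at their own pace and stop on an object; the grip force is fixed at half the most. Time passes only in rows, so rows that repeat a pose let the fingers close. It gives the time, the measured TCP pose, the force, the opening and the grip force at its end, in the units of the state.
- state(): the state, without advancing time (a new reading comes with each control period).
- capture(name): name is "side" or "top" or "wrist"; returns a dict with "color" (480x640x3 uint8, red, green, blue), "K" (3x3 intrinsics, pixels), "k1" (the pictures are not rectified: a ray, as slopes to the right and down, at radius r is drawn at 1 + k1 r^2 times it, then the intrinsics apply), "rvec" (rotation vector, rad) and "tvec" (3), from world to camera coordinates, as OpenCV has them; the wrist camera has in their place "hand_eye" (4x4, takes a point from camera to tool coordinates, whose origin is the TCP and whose axes are the flange's). Camera axes: x right, y down, z forward; pixel columns grow to the right and rows downward; lengths in m; the calibration is good to about 2 mm. A picture is of the moment at which its call begins: read the wrist's pose just before it. There is no depth.
- job_done(): hands the job in; it is judged then, once.
The state is a dict: "time_s": time; "joint_positions": joint angles; "qvel": joint speeds; "joint_torque": joint torques, N m; "position": TCP position; "eef_rot": TCP orientation; "ft_force": force on the tool from outside, world axes, zero at the start; "wrist_torque": the same for the moment, N m; "finger_gap": finger opening in m; "grasp_force": force on a finger pad.
Only numpy, scipy, OpenCV 4.12 (cv2) and the standard library are available. Lean on these libraries where they do the work, as an engineer would, in place of code of your own. Each camera call takes 0.05 s, during which the arm holds its last target. There are 200 camera calls.

## Working session

There is one attempt and no reset: what is moved stays moved. The work goes in short steps, Python scripts to look and compute and a tool call to move; the robot and the scene stay as the last step left them, time stands still between calls to the robot, and variables do not carry over. Pictures are saved under pics/ and viewed, at most 10 in all, crops included, and the job is handed in when it is done.

Besides the shell and the picture viewer there is one more tool, called as name([rows], argument=value, ...), one row to a line, values as JSON. servo_tool: Moves the arm, as the interface text tells. Its arguments: {"type":"object","properties":{"motion":{"type":"array"}},"required":["motion"]}

```bash
mkdir -p pics
cat > h.py <<'E'
import numpy as np, cv2
from scipy.spatial.transform import Rotation as R
from cell import state, capture
def snap(n,f):
    s=state(); c=capture(n); cv2.imwrite('pics/'+f,c['color'][:,:,::-1]); 
    np.save('pics/'+f+'.npy',{'c':{k:v for k,v in c.items()},'s':s},allow_pickle=True); return c,s
def load(f): 
    d=np.load('pics/'+f+'.npy',allow_pickle=True).item(); return d['c'],d['s']
def pose(c,s):
    if 'hand_eye' in c:
        T=np.eye(4);T[:3,:3]=R.from_quat(s['eef_rot']).as_matrix();T[:3,3]=s['position']
        T=T@np.array(c['hand_eye']); return T[:3,:3],T[:3,3]
    A=R.from_rotvec(np.ravel(c['rvec'])).as_matrix().T
    return A,-A@np.ravel(c['tvec'])
def ray(c,s,u,v):
    K=np.array(c['K']); d=np.array([(u-K[0,2])/K[0,0],(v-K[1,2])/K[1,1]]); x=d.copy()
    for _ in range(30): x=d/(1+c['k1']*(x@x))
    A,o=pose(c,s); return o,A@np.array([x[0],x[1],1])
def at(c,s,u,v,z):
    o,d=ray(c,s,u,v); return o+d*(z-o[2])/d[2]
def proj(c,s,p):
    A,o=pose(c,s); q=A.T@(np.array(p)-o); x=q[:2]/q[2]; x=x*(1+c['k1']*(x@x)); K=np.array(c['K'])
    return K[0,0]*x[0]+K[0,2],K[1,1]*x[1]+K[1,2]
E
python3 - <<'E'
from h import *
for n in('top','side'):
    c,s=snap(n,n+'0.png'); print(n,pose(c,s))
print(s)
E
```

```text
top (array([[ 0.00657636, -0.99716782,  0.07492051],
       [-0.99991583, -0.00739541, -0.01066016],
       [ 0.01118404, -0.0748441 , -0.99713253]]), array([ 0.48372809, -0.02812574,  1.18017553]))
side (array([[ 0.95624722, -0.18840346,  0.22382   ],
       [-0.29243553, -0.63784402,  0.71248611],
       [ 0.0085274 , -0.74676578, -0.66503244]]), array([ 0.20506981, -1.11124164,  1.04778374]))
{'time_s': 0.05, 'joint_positions': array([ 1.01541904,  0.43518816,  0.02499424,  1.57409098, -0.01158637,
        1.13397832, -0.07514358]), 'qvel': array([-0.00053273, -0.00088772,  0.00148688, -0.00135221,  0.00135602,
       -0.00143511,  0.00107725]), 'joint_torque': array([ 3.64895415e-03, -6.69777632e+01,  9.89152640e-01, -3.15497303e+01,
       -6.06675376e-02,  3.74483946e-02,  2.29416145e-05]), 'position': array([ 0.27309938, -0.56155475,  0.18686926]), 'eef_rot': array([ 9.74497303e-01,  2.24397926e-01, -2.47176625e-04, -7.18710246e-04]), 'ft_force': array([-0.34854646,  1.00235383, -0.08143757]), 'wrist_torque': array([-0.06859914, -0.00038431,  0.02555506]), 'grasp_force': 0.0, 'finger_gap': 0.0919836819369813}
```

View pics/top0.png

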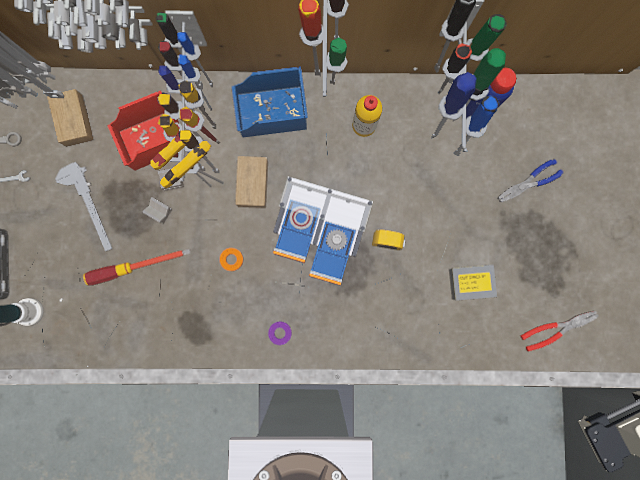

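View pics/side0.png

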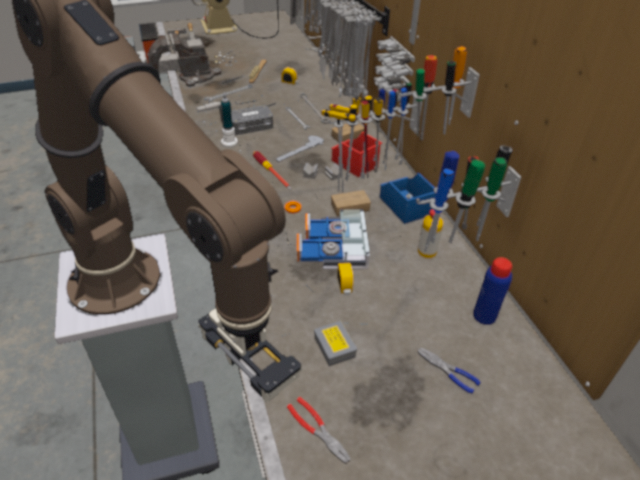

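The top view shows the loader rotated clockwise. In the left tray, the red-sealed ring at (302,217) is the bearing. In the right tray, the grey toothed part at (337,238) is the gear, and that tray is drawn further out. The plain orange ring (231,259) and the purple ring (280,333) lie loose on the bench, so they are look-alikes to leave alone. I'll confirm this in an enlarged crop.

Run:
```python
from h import *
c,s=load('top0.png'); im=c['color'][165:300,260:420,::-1]
cv2.imwrite('pics/crop0.png',cv2.resize(im,None,fx=4.4,fy=4.4,interpolation=cv2.INTER_CUBIC))
```

```text
(no output)
```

View pics/crop0.png

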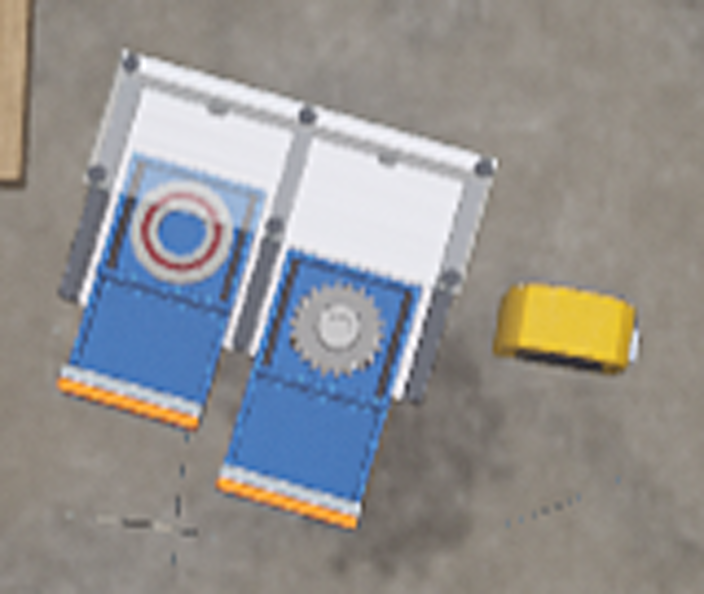

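```bash
cat >> h.py <<'E'
def w(P,p):
    x,y,a=P[:3]; return np.array([x+np.cos(a)*p[0]-np.sin(a)*p[1], y+np.sin(a)*p[0]+np.cos(a)*p[1], p[2]])
E
python3 - <<'E'
from h import *
from scipy.optimize import least_squares
c,s=load('top0.png')
f=lambda u,v:(260+u/4.4-.4,165+v/4.4-.4)
for a,b,z in(((123,50),(497,160),.0585),((58,390),(196,430),.0555),((217,488),(356,528),.0555)):
    A=at(c,s,*f(*a),z);B=at(c,s,*f(*b),z);print(A,B,np.linalg.norm(A-B),np.degrees(np.arctan2(*(A-B)[[0,1]])))
obs=[((123,50),lambda P:(.08,.098,.0585)),((497,160),lambda P:(.08,-.098,.0585)),
((58,390),lambda P:(-.062-P[3],.081,.0555)),((196,430),lambda P:(-.062-P[3],.009,.0555)),
((217,488),lambda P:(-.062-P[4],-.009,.0555)),((356,528),lambda P:(-.062-P[4],-.081,.0555)),
((182,232),lambda P:(.026-P[3]+P[5],.045,.037)),((338,326),lambda P:(.026-P[4]+P[5],-.045,.043))]
def res(P): return np.ravel([np.subtract(proj(c,s,w(P,g(P))),f(*q)) for q,g in obs])
r=least_squares(res,[.55,-.02,-.25,.02,.06,0]);print(r.x,r.fun.round(1))
print(np.degrees(r.x[2]))
st=state();print(R.from_quat(st['eef_rot']).as_matrix().round(3),np.degrees(st['joint_positions'][6]))
E
```

```text
[0.73313776 0.03313366 0.0585    ] [ 0.67918181 -0.15411941  0.0585    ] 0.19487163841097185 16.074045679438836
[0.56263864 0.0636408  0.0555    ] [ 0.5432551  -0.00496451  0.0555    ] 0.07129101664266353 15.776950626259733
[ 0.51458794 -0.01561515  0.0555    ] [ 0.49529883 -0.08452063  0.0555    ] 0.07155442063405008 15.638834224984835
[ 0.62918162 -0.03871933 -0.27701464  0.02994411  0.05439144  0.00740442] [-0.2  0.1  0.3 -0.1 -0.3 -0.1 -0.   0.  -0.  -0.1  0.1  0.1 -0.1 -0.
  0.2  0.1]
-15.87176951508992
[[ 0.899  0.437 -0.001]
 [ 0.437 -0.899  0.001]
 [-0.    -0.001 -1.   ]] -4.301851509047116
```

Confirmed: the bearing is in the left tray, about 30 mm out, and the gear is in the right tray, about 54 mm out. The fit residuals are at most 0.3 px and the sizes match. I'll move above the front of the right lip with the fingers shut and the tool turned to the loader's axes.

servo_tool([
  [[0, 1.6, -1.5, 0, 2], [0, 4.8, -4.6, 0, 6], [0, 8.9, -8.4, 0, 11], [0, 12.9, -12.3, 0, 16], [0, 16.9, -16.1, 0, 21], [0, 21, -20, 0, 26], [0, 25, -23.8, 0, 30], [0, 29, -27.6, 0, 34], [0, 33, -31.5, 0, 38], [0, 36.3, -34.6, 0, 40], [0, 38.7, -36.9, 0, 41.8], [0, 40.3, -38.4, 0, 41.8], [0, 40.3, -38.4, 0, 41.8], [0, 40.3, -38.4, 0, 41.8]],
])

```text
time_s: 1.85
position: [0.4674, -0.0414, 0.1874]
eef_rot: [0.99, -0.138, -0.0, 0.0]
ft_force: [-0.3, 0.2, -0.8]
finger_gap: 0.0004
grasp_force: 0.0
```

Run:
```python
from h import *
c,s=snap('wrist','w1.png');print(s['position'],R.from_quat(s['eef_rot']).as_matrix().round(3),s['joint_positions'],c['hand_eye'])
P=[.6292,-.0387,-.277,.030,.0544]
for n,p in dict(Lf=(-.092,.081,.0555),Lr=(-.092,.009,.0555),Rl=(-.1164,-.009,.0555),Rr=(-.1164,-.081,.0555),tip=None).items():
    print(n,np.round(proj(c,s,w(P,p) if p else s['position']),0))
```

```text
[ 0.46735212 -0.04142817  0.1873842 ] [[ 0.962 -0.274 -0.001]
 [-0.274 -0.962 -0.001]
 [-0.001  0.001 -1.   ]] [ 0.13090161  0.1943491  -0.18361943  1.9250183   0.0417891   1.02657213
 -1.91936071] [[-1.18002580e-03 -9.61230712e-01 -2.75742860e-01  7.46512633e-02]
 [ 9.99998770e-01 -1.41918322e-03  6.67789347e-04 -1.89552998e-04]
 [-1.03322927e-03 -2.75741733e-01  9.61231205e-01 -1.96787069e-01]
 [ 0.00000000e+00  0.00000000e+00  0.00000000e+00  1.00000000e+00]]
Lf [179. 154.]
Lr [257. 154.]
Rl [277. 181.]
Rr [353. 181.]
tip [317. 268.]
```

View pics/w1.png

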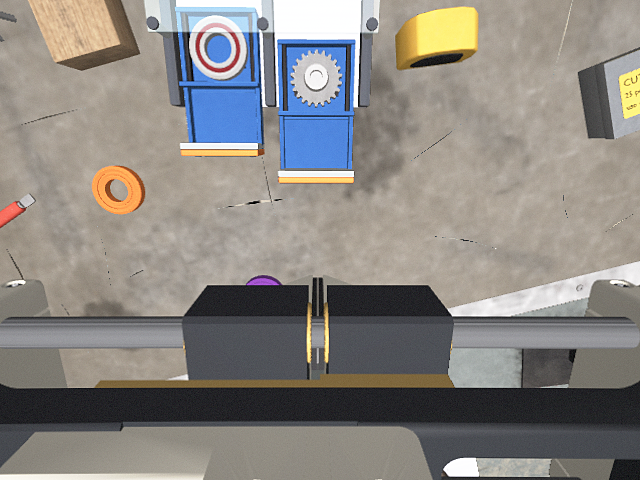

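The wrist view agrees with the fit to about 2 mm: the right lip's top edge is at (279–354,183) against a predicted (277–353,181). Next I'll lower in front of the right lip, then push.

servo_tool([
  [[0, 0, 0.2, 1, 0], [0, 0, 0.2, 3, 0], [0, 0, 0.2, 6, 0], [0, 0, 0.2, 9, 0], [0, 0, 0.2, 12, 0], [0, 0, 0.2, 14, 0], [0, 0, 0.2, 15.2, 0], [0, 0, 0.2, 15.5, 0], [0, 0, 0.2, 15.5, 0]],
])

```text
time_s: 3.02
position: [0.4675, -0.0425, 0.0329]
eef_rot: [0.99, -0.138, 0.0, 0.0]
ft_force: [-0.1, -0.3, 0.8]
finger_gap: 0.0002
grasp_force: 0.0
```

servo_tool([
  [[0, 0.6, 0, 0, 0], [0, 1.4, 0, 0, 0], [0, 2, 0, 0, 0], [0, 2.4, 0, 0, 0], [0, 2.8, 0, 0, 0], [0, 3.2, 0, 0, 0], [0, 3.7, 0, 0, 0], [0, 4.2, 0, 0, 0], [0, 4.7, 0, 0, 0], [0, 5.2, 0, 0, 0], [0, 5.7, 0, 0, 0], [0, 6.2, 0, 0, 0], [0, 6.6, 0, 0, 0], [0, 7, 0, 0, 0], [0, 7.3, 0, 0, 0], [0, 7.5, 0, 0, 0], [0, 7.5, 0, 0, 0]],
])

```text
time_s: 5.15
position: [0.5395, -0.0629, 0.0326]
eef_rot: [0.99, -0.138, -0.0, 0.0]
ft_force: [-0.3, -0.6, -0.6]
finger_gap: 0.0008
grasp_force: 0.0
```

servo_tool([
  [[0, 0.1, 0, 0, 0], [0, 0.3, 0, 0, 0], [0, 0.5, 0, 0, 0], [0, 0.6, 0, 0, 0], [0, 0.7, 0, 0, 0], [0, 0.8, 0, 0, 0]],
])

```text
time_s: 5.9
position: [0.5472, -0.0651, 0.0326]
eef_rot: [0.99, -0.138, -0.0, 0.0]
ft_force: [0.0, 0.4, 0.6]
finger_gap: 0.0004
grasp_force: 0.0
```

Run:
```python
from h import *
s=state();d=w([-.0,0,.277],np.subtract(s['position'],[.6292,-.0387,0]));print(s['position'],d,s['ft_force'])
c,s=snap('top','t1.png'); im=c['color'][165:300,260:420,::-1]
cv2.imwrite('pics/crop1.png',cv2.resize(im,None,fx=4.4,fy=4.4,interpolation=cv2.INTER_CUBIC))
```

```text
[ 0.54716546 -0.06507649  0.03259981] [-0.07169419 -0.04780511  0.03259981] [0.04214324 0.42755491 0.55181885]
```

servo_tool([
  [[0, 0.1, 0, 0, 0], [0, 0.2, 0, 0, 0], [0, 0.3, 0, 0, 0], [0, 0.4, 0, 0, 0]],
])

```text
time_s: 6.45
position: [0.5511, -0.0662, 0.0326]
eef_rot: [0.99, -0.138, 0.0, 0.0]
ft_force: [0.1, 0.7, 0.2]
finger_gap: 0.0002
grasp_force: 0.0
```

View pics/crop1.png

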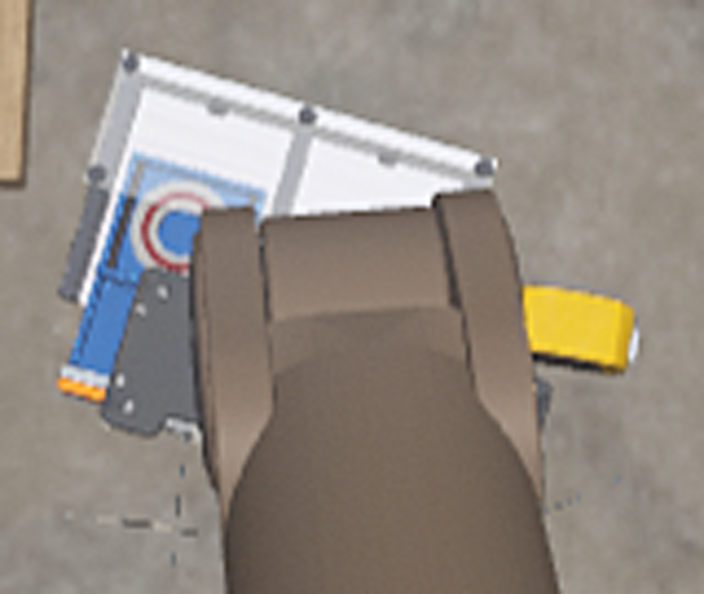

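The arm hides the right tray in this view, though the left tray is unmoved. I'll check with the wrist camera.

Run:
```python
from h import *
c,s=snap('wrist','w2.png'); P=[.6292,-.0387,-.277]
for n,p in dict(homeRl=(-.062,-.009,.0555),homeRr=(-.062,-.081,.0555),backl=(-.05,-.009,.0555),tip=None).items():
    print(n,np.round(proj(c,s,w(P,p) if p else s['position']),0))
```

```text
homeRl [246. 274.]
homeRr [378. 273.]
backl [245. 253.]
tip [317. 268.]
```

View pics/w2.png

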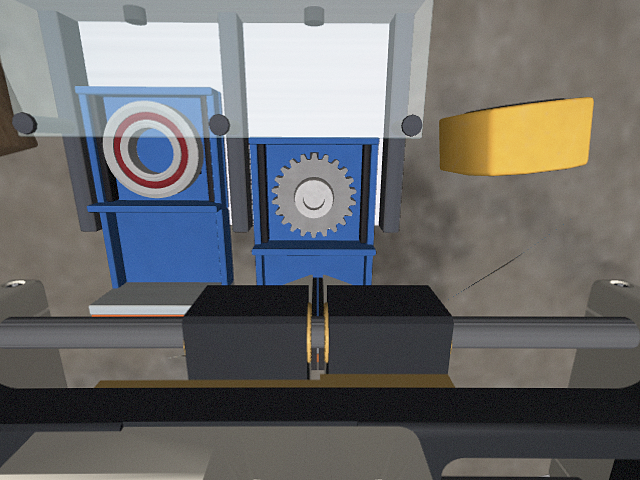

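Run:
```python
from h import *
P=[.6292,-.0387,-.277]
inv=lambda q:w([0,0,.277],q-np.array([P[0],P[1],0])).round(4)
c,s=load('w2.png')
for n,u,v,z in(('part R front?',315,252,.042),('part L',155,210,.042),('gear hub',314,198,.043),('bearing',152,149,.037),('L lip top back',150,283,.0555),('L lip front',150,305,.0555),('guard edge',230,137,.0585),('guard edge',400,137,.0585),('post',219,124,.0585),('postR',411,125,.0585)): print(n,inv(at(c,s,u,v,z)))
c,s=load('w1.png')
for n,u,v,z in(('part R',315,113,.042),('part L',220,86,.042),('gear hub',316,76,.043),('bearing',217,46,.037),('guard edge',230,30,.0585)): print('w1',n,inv(at(c,s,u,v,z)))
```

```text
part R front? [-0.0542 -0.0464  0.042 ]
part L [-0.0295  0.0422  0.042 ]
gear hub [-0.0228 -0.046   0.043 ]
bearing [0.003  0.0417 0.037 ]
L lip top back [-0.0674  0.0437  0.0555]
L lip front [-0.0807  0.0455  0.0555]
guard edge [ 0.009  -0.0061  0.0585]
guard edge [ 0.009  -0.0873  0.0585]
post [ 0.0149 -0.0014  0.0585]
postR [ 0.0144 -0.0922  0.0585]
w1 part R [-0.0549 -0.0451  0.042 ]
w1 part L [-0.0315  0.0421  0.042 ]
w1 gear hub [-0.0234 -0.0461  0.043 ]
w1 bearing [0.0024 0.0434 0.037 ]
w1 guard edge [0.0092 0.0259 0.0585]
```

The gear's tray has not moved: the partition and gear measure the same in both wrist views, and no force showed. By its reported position the tip is already past the lip, so I'll check where the fingertips really are.

Run:
```python
from h import *
ims=[]
def cr(c,u0,v0,wd,ht,k): return cv2.resize(np.ascontiguousarray(c['color'][v0:v0+ht,u0:u0+wd,::-1]),None,fx=k,fy=k,interpolation=cv2.INTER_CUBIC)
c2,s2=load('w2.png');c1,s1=load('w1.png')
a=cr(c1,250,240,133,100,3);b=cr(c2,250,240,133,100,3)
T=R.from_quat(s2['eef_rot']).as_matrix()
for h in(0,-.01,-.02,-.03,-.04):
    print(h,[np.round(proj(c2,s2,s2['position']+T@np.array([x,y,h]))).tolist() for x in(.0,.0095) for y in(-.019,.019)])
c3,s3=snap('side','s3.png'); u,v=map(int,proj(c3,s3,s3['position'])); print(u,v)
d=cr(c3,u-66,v-65,133,50*2,6)
cv2.imwrite('pics/z.png',cv2.resize(np.hstack([np.vstack([a,b]),cv2.resize(d,(798,600))[:,150:550]]),(799,600)))
print(np.round(proj(c3,s3,s3['position']+np.array([0,0,.03]))),s3['ft_force'])
```

```text
0 [[286.0, 268.0], [348.0, 268.0], [286.0, 253.0], [349.0, 253.0]]
-0.01 [[285.0, 274.0], [350.0, 274.0], [284.0, 259.0], [350.0, 259.0]]
-0.02 [[283.0, 281.0], [352.0, 281.0], [283.0, 265.0], [352.0, 265.0]]
-0.03 [[282.0, 288.0], [353.0, 288.0], [281.0, 272.0], [354.0, 271.0]]
-0.04 [[280.0, 297.0], [356.0, 297.0], [279.0, 279.0], [356.0, 279.0]]
315 248
[315. 241.] [-0.27962294 -0.97670189  0.43989968]
```

View pics/z.png

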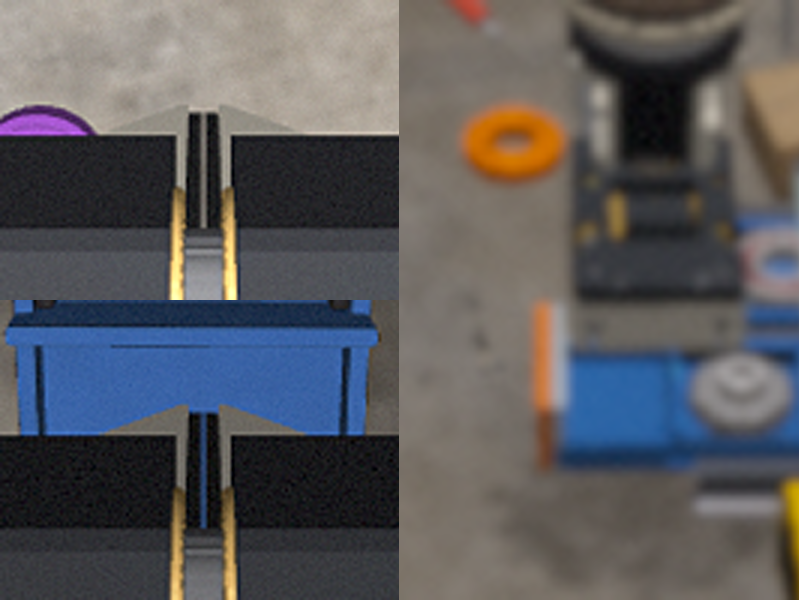

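The wrist crops put the visible fingertip ends at about row 276, where a tip at the TCP should be at row 253–268. The side crop shows only blue tray where the TCP should be. So the real tips seem to end about 30 mm above the reported TCP and passed over the lip. I'll back out upwards and check that against clear background.

servo_tool([
  [[0, 0, 0, -1, 0], [0, 0, 0, -3, 0], [0, 0, 0, -5, 0], [0, -2, 0, -5, 0], [0, -5, 0, -5, 0], [0, -8, 0, -5, 0], [0, -9.5, 0, -5, 0], [0, -9.5, 0, -5, 0]],
])

```text
time_s: 7.55
position: [0.4596, -0.0401, 0.0832]
eef_rot: [0.99, -0.138, 0.0, 0.0]
ft_force: [0.8, 0.5, -0.2]
finger_gap: 0.0002
grasp_force: 0.0
```

Run:
```python
from h import *
c,s=snap('side','s4.png'); T=R.from_quat(s['eef_rot']).as_matrix(); print(s['position'],s['ft_force'])
u,v=map(int,proj(c,s,s['position'])); k=8
im=cv2.resize(np.ascontiguousarray(c['color'][v-50:v+25,u-50:u+50,::-1]),None,fx=k,fy=k,interpolation=cv2.INTER_CUBIC)
for h in(0,-.019,-.066):
    for x in(-.01,.01):
        q=np.array(proj(c,s,s['position']+T@np.array([x,0,h])))-[u-50,v-50]; cv2.circle(im,tuple(int(i*k+k/2) for i in q),4,(0,255,0),-1)
cv2.imwrite('pics/z4.png',im)
```

```text
[ 0.45958294 -0.04009089  0.08316961] [ 0.78623309  0.49928549 -0.21603318]
```

View pics/z4.png

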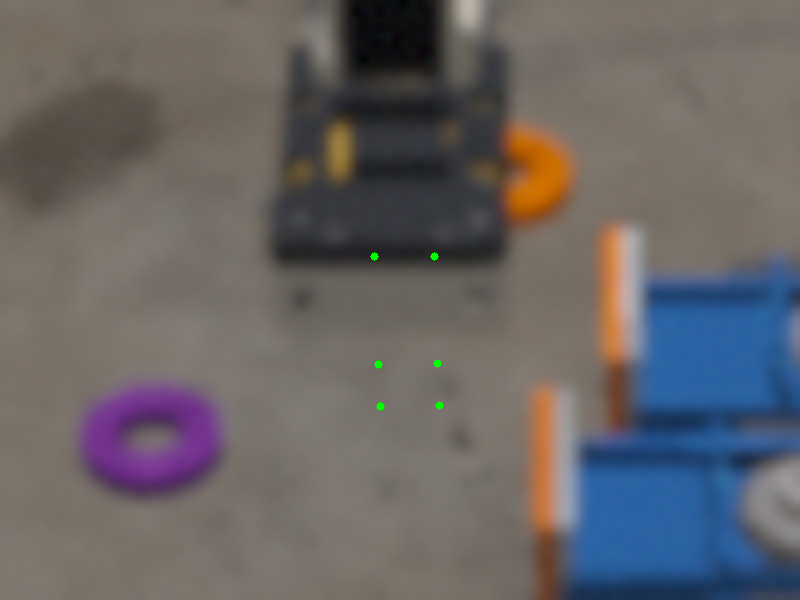

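The marks show it clearly: the green dots for the TCP at (380–440,406) and the grasp point at (437,363) fall on bare bench. The dark gripper ends near row 260 and the pale part near row 325. So the real tips sit roughly 30–40 mm short of the reported TCP. I'll confirm by touching the bench gently here, in front of the loader.

servo_tool([
  [[0, 0, 0, 1, 0], [0, 0, 0, 3, 0], [0, 0, 0, 5, 0], [0, 0, 0, 7, 0], [0, 0, 0, 8, 0], [0, 0, 0, 8.3, 0], [0, 0, 0, 8.3, 0]],
])

```text
time_s: 8.48
position: [0.4599, -0.0402, -0.0003]
eef_rot: [0.99, -0.138, 0.0, -0.0]
ft_force: [0.5, -1.2, 0.6]
finger_gap: 0.0005
grasp_force: 0.0
```

servo_tool([
  [[0, 0, 0, 0.5, 0], [0, 0, 0, 1.2, 0], [0, 0, 0, 1.8, 0], [0, 0, 0, 2.2, 0], [0, 0, 0, 2.4, 0], [0, 0, 0, 2.4, 0]],
])

```text
time_s: 9.22
position: [0.4595, -0.0402, -0.0245]
eef_rot: [0.99, -0.138, -0.0, 0.0]
ft_force: [0.3, -0.0, -0.7]
finger_gap: 0.0004
grasp_force: 0.0
```

With the TCP at −24 mm there is still no contact, so the offset is confirmed. I'll feel for the bench in small steps.

servo_tool([
  [[0, 0, 0, 0.2, 0], [0, 0, 0, 0.4, 0], [0, 0, 0, 0.4, 0]],
])

```text
time_s: 9.6
position: [0.4595, -0.0402, -0.0285]
eef_rot: [0.99, -0.138, -0.0, 0.0]
ft_force: [0.0, 0.1, 0.2]
finger_gap: 0.0004
grasp_force: 0.0
```

servo_tool([
  [[0, 0, 0, 0.1, 0], [0, 0, 0, 0.3, 0], [0, 0, 0, 0.3, 0]],
])

```text
time_s: 9.98
position: [0.4595, -0.0402, -0.0315]
eef_rot: [0.99, -0.138, -0.0, 0.0]
ft_force: [-0.8, -0.7, -0.1]
finger_gap: -0.0
grasp_force: 0.0
```

servo_tool([
  [[0, 0, 0, 0.1, 0], [0, 0, 0, 0.3, 0], [0, 0, 0, 0.3, 0]],
])

```text
time_s: 10.35
position: [0.4595, -0.0402, -0.0345]
eef_rot: [0.99, -0.138, -0.0, 0.0]
ft_force: [-0.3, -0.1, 0.1]
finger_gap: 0.0004
grasp_force: 0.0
```

servo_tool([
  [[0, 0, 0, 0.1, 0], [0, 0, 0, 0.2, 0], [0, 0, 0, 0.2, 0]],
])

```text
time_s: 10.72
position: [0.4595, -0.0402, -0.0365]
eef_rot: [0.99, -0.138, -0.0, 0.0]
ft_force: [-0.6, -0.2, -0.4]
finger_gap: 0.0006
grasp_force: 0.0
```

servo_tool([
  [[0, 0, 0, 0.1, 0], [0, 0, 0, 0.2, 0], [0, 0, 0, 0.2, 0]],
])

```text
time_s: 11.1
position: [0.4595, -0.0402, -0.0385]
eef_rot: [0.99, -0.138, -0.0, 0.0]
ft_force: [-0.6, 0.5, -0.1]
finger_gap: 0.0001
grasp_force: 0.0
```

servo_tool([
  [[0, 0, 0, 0.1, 0], [0, 0, 0, 0.2, 0], [0, 0, 0, 0.2, 0]],
])

```text
time_s: 11.48
position: [0.4597, -0.0402, -0.039]
eef_rot: [0.99, -0.138, 0.0, 0.0]
ft_force: [-6.2, 0.8, 28.7]
finger_gap: 0.0006
grasp_force: 14.4
```

The bench is felt at TCP z ≈ −0.039, so the tips are 39 mm short of the TCP. I'll raise the tips to about 30 mm above the bench and push the right lip.

servo_tool([
  [[0, 0, 0, -0.5, 0], [0, 0, -0.3, -2, 0], [0, 0, -0.3, -3.1, 0], [0, 1, -0.3, -3.1, 0], [0, 2.2, -0.3, -3.1, 0], [0, 3, -0.3, -3.1, 0], [0, 3.4, -0.3, -3.1, 0], [0, 3.8, -0.3, -3.1, 0], [0, 4.2, -0.3, -3.1, 0], [0, 4.6, -0.3, -3.1, 0], [0, 5, -0.3, -3.1, 0], [0, 5.4, -0.3, -3.1, 0], [0, 5.9, -0.3, -3.1, 0], [0, 6.4, -0.3, -3.1, 0], [0, 6.9, -0.3, -3.1, 0], [0, 7.4, -0.3, -3.1, 0], [0, 7.8, -0.3, -3.1, 0], [0, 8.2, -0.3, -3.1, 0], [0, 8.5, -0.3, -3.1, 0], [0, 8.7, -0.3, -3.1, 0]],
])

```text
time_s: 13.98
position: [0.5444, -0.0611, -0.0093]
eef_rot: [0.99, -0.138, 0.0, 0.0]
ft_force: [-1.5, -1.1, 0.2]
finger_gap: 0.0004
grasp_force: 0.8
```

servo_tool([
  [[0, 0.1, 0, 0, 0], [0, 0.2, 0, 0, 0], [0, 0.2, 0, 0, 0]],
])

```text
time_s: 14.35
position: [0.545, -0.0612, -0.0095]
eef_rot: [0.99, -0.138, -0.001, -0.0]
ft_force: [-4.7, 1.4, 3.7]
finger_gap: 0.0004
grasp_force: 2.5
```

servo_tool([
  [[0, 0.1, 0, 0, 0], [0, 0.2, 0, 0, 0], [0, 0.2, 0, 0, 0]],
])

```text
time_s: 14.72
position: [0.5449, -0.0613, -0.0097]
eef_rot: [0.99, -0.138, -0.003, 0.0]
ft_force: [-10.5, 2.9, 8.5]
finger_gap: 0.0005
grasp_force: 5.7
```

The tray has reached its rear stop: the push force rises while the tool stays put. I'll back off, lift, go above the left pocket and check.

servo_tool([
  [[0, -0.5, 0, 0, 0], [0, -1.5, 0, 0, 0], [0, -2, 0, -1, 0], [0, -2, 0, -3, 0], [0, -2, 0, -5.5, 0], [0, -2, -0.5, -7, 0], [0, -1.5, -2.5, -7, 0], [0, -0.5, -5, -7, 0], [0, 0.6, -7.5, -7, 0], [0, 1.3, -8.8, -7, 0], [0, 1.3, -9, -7, 0], [0, 1.3, -9, -7, 0]],
])

```text
time_s: 16.23
position: [0.5844, 0.0203, 0.0602]
eef_rot: [0.99, -0.138, -0.001, 0.0]
ft_force: [-0.7, -0.3, -0.9]
finger_gap: 0.0006
grasp_force: 0.0
```

Run:
```python
from h import *
c,s=snap('wrist','w5.png'); P=[.6292,-.0387,-.277]
d=w([0,0,.277],np.subtract(s['position'],[P[0],P[1],0]));print(s['position'],d)
for n,p in dict(gear_home=(.0306,-.045,.043),part_home=(-.0005,-.045,.042),homeRl=(-.062,-.009,.0555),homeRr=(-.062,-.081,.0555),hookbackL=(-.08,.075,.0555),hookbackR=(-.08,.015,.0555),partL=(-.03,.045,.042)).items():
    print(n,np.round(proj(c,s,w(P,p)),0))
```

```text
[0.58436039 0.02025756 0.06016105] [-0.05925353  0.04444777  0.06016105]
gear_home [470. 114.]
part_home [463. 168.]
homeRl [403. 269.]
homeRr [518. 269.]
hookbackL [270. 296.]
hookbackR [363. 296.]
partL [316. 215.]
```

View pics/w5.png

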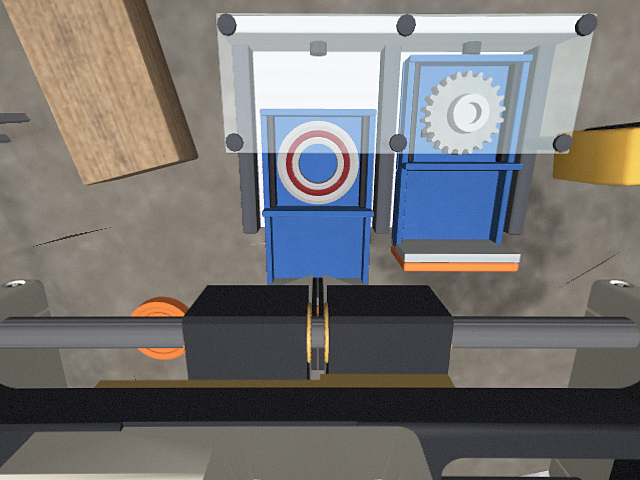

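The right tray is home: its lip edge is at (403–519,270) against a predicted row 269, and the gear is in its nest at (470,112). The bearing's tray is unmoved, with its partition at row 212. I'll lower into its pocket and check the force.

servo_tool([
  [[0, 0, 0, 1, 0], [0, 0, 0, 2.5, 0], [0, 0, 0, 4, 0], [0, 0, 0, 5.2, 0], [0, 0, 0, 6.2, 0], [0, 0, 0, 6.7, 0], [0, 0, 0, 6.7, 0]],
])

```text
time_s: 17.15
position: [0.5849, 0.0209, -0.0067]
eef_rot: [0.99, -0.138, -0.0, 0.0]
ft_force: [-0.3, 0.3, -0.4]
finger_gap: 0.0002
grasp_force: 0.0
```

servo_tool([
  [[0, -0.3, 0, 0, 0], [0, -0.6, 0, 0, 0], [0, -0.9, 0, 0, 0], [0, -1.2, 0, 0, 0], [0, -1.6, 0, 0, 0], [0, -2, 0, 0, 0], [0, -2.4, 0, 0, 0], [0, -2.8, 0, 0, 0], [0, -3.2, 0, 0, 0], [0, -3.6, 0, 0, 0], [0, -4, 0, 0, 0], [0, -4.4, 0, 0, 0], [0, -4.8, 0, 0, 0], [0, -5.2, 0, 0, 0], [0, -5.6, 0, 0, 0], [0, -6, 0, 0, 0], [0, -6.4, 0, 0, 0], [0, -6.8, 0, 0, 0], [0, -7.1, 0, 0, 0], [0, -7.3, 0, 0, 0]],
])

```text
time_s: 19.65
position: [0.5146, 0.0408, -0.0064]
eef_rot: [0.99, -0.138, -0.0, 0.0]
ft_force: [1.6, 0.2, 0.1]
finger_gap: 0.0006
grasp_force: 0.8
```

The finger is hooked and dragging with 1.6 N. I'll creep on to the stop.

servo_tool([
  [[0, -0.2, 0, 0, 0], [0, -0.4, 0, 0, 0], [0, -0.5, 0, 0, 0], [0, -0.5, 0, 0, 0]],
])

```text
time_s: 20.15
position: [0.5097, 0.0421, -0.0064]
eef_rot: [0.99, -0.138, -0.0, 0.0]
ft_force: [0.7, 0.3, 0.2]
finger_gap: 0.0005
grasp_force: 0.3
```

servo_tool([
  [[0, -0.1, 0, 0, 0], [0, -0.2, 0, 0, 0], [0, -0.2, 0, 0, 0]],
])

```text
time_s: 20.52
position: [0.5079, 0.0426, -0.0064]
eef_rot: [0.99, -0.138, -0.0, 0.0]
ft_force: [0.8, 0.2, 0.0]
finger_gap: 0.0006
grasp_force: 0.5
```

servo_tool([
  [[0, -0.1, 0, 0, 0], [0, -0.2, 0, 0, 0], [0, -0.2, 0, 0, 0]],
])

```text
time_s: 20.9
position: [0.5064, 0.0431, -0.0063]
eef_rot: [0.99, -0.138, 0.0, 0.0]
ft_force: [3.8, -1.4, -2.4]
finger_gap: 0.0003
grasp_force: 1.5
```

servo_tool([
  [[0, -0.1, 0, 0, 0], [0, -0.2, 0, 0, 0], [0, -0.2, 0, 0, 0]],
])

```text
time_s: 21.28
position: [0.5065, 0.0431, -0.0061]
eef_rot: [0.99, -0.138, 0.002, -0.0]
ft_force: [9.2, -3.0, -6.8]
finger_gap: 0.0004
grasp_force: 4.6
```

It's at the front stop: the force has climbed to about 10 N with no travel. I'll release, lift and step back so the top camera can see.

servo_tool([
  [[0, 0.5, 0, 0, 0], [0, 1.1, 0, 0, 0], [0, 1.5, 0, 0, 0], [0, 1.5, 0, -1, 0], [0, 1.5, 0, -3, 0], [0, 1.5, 0, -6, 0], [0, 1.5, 0, -10, 0], [0, 1.5, 1, -14, 0], [0, 1.5, 5, -16, 0], [0, 1.5, 10, -16, 0], [0, 1.5, 15, -16, 0], [0, 1.5, 20, -16, 0], [0, 1.5, 24, -16, 0], [0, 1.5, 26, -16, 0], [0, 1.5, 26, -16, 0]],
])

```text
time_s: 23.15
position: [0.4468, -0.2117, 0.1541]
eef_rot: [0.99, -0.139, 0.0, 0.0]
ft_force: [0.5, 0.4, 0.5]
finger_gap: 0.0004
grasp_force: 0.0
```

Run:
```python
from h import *
c,s=snap('top','t6.png'); im=c['color'][150:300,230:430,::-1]; P=[.6292,-.0387,-.277]
im=cv2.resize(im,None,fx=4,fy=4,interpolation=cv2.INTER_CUBIC); cv2.imwrite('pics/z6.png',im)
for n,p in dict(outLl=(-.162,.081,.0555),outLr=(-.162,.009,.0555),bearing=(.0334-.1,.045,.037),homeRl=(-.062,-.009,.0555),homeRr=(-.062,-.081,.0555),gear=(.0334,-.045,.043)).items():
    print(n,np.round((np.array(proj(c,s,w(P,p)))-[230,150]+.4)*4))
```

```text
outLl [134. 538.]
outLr [262. 575.]
bearing [249. 391.]
homeRl [345. 408.]
homeRr [472. 445.]
gear [455. 263.]
```

View pics/z6.png

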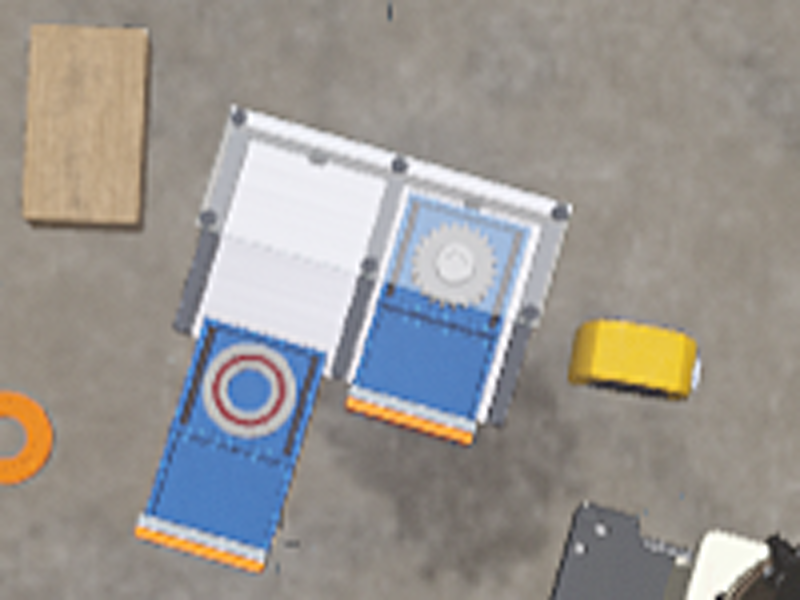

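The left lip's front edge runs (137,538)–(265,572) and matches the fully-out prediction. The right lip runs (346,408)–(472,443) and matches home. Bearing (249,390) and gear (455,263) sit in their nests, and the tape measure and wood block in view haven't moved. I'll hand in.

```bash
python3 -c "from cell import job_done; print(job_done())"
```

```text
the job is handed in; nothing more can be done
None
```

I pushed the gear's tray (right) fully home, then drew the bearing's tray (left) out to its front stop; the last picture shows both parts in their nests, and I handed the job in at about 23 s.

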